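Space and press a clay tile in a row

ROBOT

A 6-joint arm with a two-finger parallel gripper is mounted at the origin on the work surface. World frame = base frame: x ahead of the robot, y to its left, z up, the work surface at z = 0. Lengths are in m, angles in rad, forces in N, time in s.
With the tool pointing down it reaches from about 0.4 to 0.925 m from the base axis. Payload 12.5 kg.
Tool frame: the origin (TCP) lies at the very end of the fingers, on their centre line; the grasp point (between the pads) lies 19 mm behind it (arm.pinch_z is the z of the grasp point in the tool frame, in m); z points along the fingers, y is the line along which they close (so a half turn about z gives the same grasp; the last joint's range is limited). The gripper opens to 95 mm and grips with 3 to 60 N. Pads are 20 mm wide; open, the fingers measure 119 mm over their backs; the gripper's body (75 mm by 180 mm) begins 59 mm behind the grasp point.
Start: joints at [-1.245, 0.491, 1.559, -0, 1.092, -0.106], TCP at [0.262, -0.568, 0.215] pointing down, gripper open.
Joint ranges: [-3.1, 3.1], [-0.84, 2.19], [0.05, 2.79], [-1.13, 4.28], [0.06, 2.93], [-2.69, 2.69]. Speed limits (rad/s): [2.22, 2.22, 2.79, 3.14, 3.14, 3.14].

INTERFACE

Orientations are given as [roll, pitch, yaw] about the fixed x, y, z axes, in that order (R = Rz(yaw) Ry(pitch) Rx(roll)).
In Python, from rig import arm, eyes, workorder gives the robot as it stands.
- The arm moves only by the tool play_rows, never from a script. Its argument "series" is a list of rows, each an object with "offset": the shift along the tool's x, y, z in mm, a list of three; "turn": the turn about the tool's z in degrees; "claw": the closure, from 0 (fully open) to 1 (shut). In form: [{"offset": [x, y, z], "turn": turn, "claw": claw}, ...]. A call has 1 to 20 rows; each row shifts and turns the commanded pose from where the row before left it, along the tool's axes as they then stand; what a row does not reach is not made up. A row lasts 1/10 s, in which the tool goes at most 50 mm and 8.59 degrees, less where a joint would pass 70% of its speed; a pose out of reach is approached as far as the arm can. A call is refused whole if a number of a shift passes 50 or a number of a turn 8.59, either way. A call with a gripper value outside its range is refused whole. The fingers move at their own pace and stop on an object; the grip force is fixed at half the most. Time passes only in rows, so rows that do not move let the fingers close. It gives the time, the measured TCP pose, the force, the opening and the grip force at its end, in the units of the state.
- arm.read_state(): the state, without advancing time (a new reading comes with each control period).
- eyes.snapshot(name): name is "side" or "top" or "wrist"; returns the picture (420x560x3 uint8, red, green, blue); there is no depth.
- eyes.calibration(name): a dict with "vertical_fov" (degrees; the focal length in pixels is half the picture's height over the tangent of half this angle, whatever the lens; pixels are square), "cx", "cy" (the principal point, pixels), "rvec" (rotation vector, rad) and "tvec" (3), from world to camera coordinates, as OpenCV has them; the wrist camera has in their place "tool_from_camera" (4x4, takes a point from camera to tool coordinates, whose origin is the TCP and whose axes are the flange's). Camera axes: x right, y down, z forward; pixel columns grow to the right and rows downward; lengths in m; the calibration is good to about 2 mm. A picture is of the moment at which its call begins: read the wrist's pose just before it. calibration takes no time and is no camera call.
- workorder.hand_in(): hands the job in; it is judged then, once.
Trained networks look in the newest picture that a camera, given by its name, has taken for a name from the list of things; names that differ only in an ending like _2 or _b are one class to them, and where a whole thing is asked for, a point or a joint stands for the part that bears it (a point fixed in the world has none). Each returns a list of dicts, best first, with "conf" (0 to 1); they miss things now and then, are a little off and sometimes report something else, mostly with a low value. They report only what shows in the picture. A call takes as long as a camera call.
- eyes.search_frame(thing, camera): "point" ([column, row] in pixels, amid what is visible of it).
- eyes.outline_of(thing, camera): "pixels" (420x560 bool, what is visible of it) and "point" ([column, row] in pixels, amid what is visible of it).
- eyes.mark_of(thing, camera): "point" ([column, row] in pixels: a listed point, or the origin of a listed thing).
The state is a dict: "time_s": time; "joints": joint angles; "qd": joint speeds; "joint_torque": joint torques, N m; "tcp_pos": TCP position; "tool_rot": TCP orientation; "force": force on the tool from outside, world axes, zero at the start; "torque": the same for the moment, N m; "width": opening from 0.0 (shut) to 1.0 (fully open); "finger_force": force on a finger pad.
Only numpy, scipy, OpenCV 4.12 (cv2) and the standard library are available. Lean on these libraries where they do the work, as an engineer would, in place of code of your own. Each camera call takes 0.05 s, during which the arm holds its last target. There are 200 camera calls.

TASK

On the pale board a loose clay tile lies between two tiles that are already stuck down. Stand the upright metal spacer bar fully down on the board, lengthwise and centred in whichever of the two gaps is wide enough for it, and let go of it. Then bring the loose tile into line with its two neighbours and press it flush against the spacer, so that the spacer is closed firmly but gently between the tiles; finish while still holding the tile pressed there, and leave the cutter, the brush jar and the palette knife alone.

Things in the scene. Friction and masses are not known exactly. Their poses are not given: they have to be found in the camera images.
- half_tile: Narrow terracotta tile, stuck to the board, immovable: 60 mm along its x, 40 mm along its y, 16 mm thick. Origin: centre of its underside, on the board's top, which is 12 mm above the table. The row of three tiles runs along this tile's y; the half tile is at the row's +y or its -y end, depending on the start. The gap between it and the loose tile is about 14 to 18 mm: the wide one.
- full_tile: Wider terracotta tile, stuck to the board at the other end of the row, immovable: 60 mm along x, 58 mm along y, 16 mm thick, axes parallel to the half tile's. Origin: centre of its underside, on the board's top. Its centre and the half tile's are 132 mm apart along y and level in x. The gap between it and the loose tile is only 5 to 9 mm.
- loose_tile_center (a point): Centre (half-way up, 8 mm above the board) of the loose terracotta tile, 60 mm along x, 60 mm along y, 16 mm thick, about 0.12 kg, lying flat on the board between the other two and nearly parallel to them; at the start it stands 8 to 16 mm out of line towards -x (towards the robot). z up.
- spacer_center (a point): Centre (half-way up) of the aluminium spacer, a plain flat bar standing on its long edge on the table: 60 mm long (its x), 12 mm thick (its y), 40 mm high (z, up). About 80 g. Standing on the board its centre is 20 mm above the board's top, and it rises 24 mm above the tiles.
- board: Pale flat board, immovable, 200 mm (x) by 240 mm (y), 12 mm thick, on the table; origin: centre of its underside. Its axes are parallel to the fixed tiles', and the row of tiles runs through its middle.
- cutter_center (a point): Centre of a round steel dough cutter, a ring 90 mm in diameter and 35 mm high on the table; bystander, leave alone.
- brush_jar: White jar, 72 mm in diameter, 85 mm high, with brushes standing in it to 190 mm; origin: centre of its underside; bystander, leave alone.
- palette_knife_grip (a point): Handle of a palette knife (flat steel blade, wooden handle) lying on the table; bystander, leave alone.

How it is judged:
On the way:
1. the spacer stands fully down in the gap between the half tile and the loose tile, and is let go (z of spacer_center in the frame of half_tile between 0.016 and 0.0235 m and x of spacer_center in the frame of half_tile between -0.015 and 0.015 m and horizontal distance between spacer_center and half_tile below 0.039 m and horizontal distance between spacer_center and full_tile above 0.085 m and horizontal distance between spacer_center and loose_tile_center below 0.06 m and angle between spacer_center's own z axis and vertical below 0.12 rad and angle between the y axis of spacer_center and the y axis of half_tile, either way round below 0.12 rad and contact force between the fingers and spacer below 0.1 N), for 0.2 s.
At the end, for the whole second after the job is handed in: Spacer on the board (3.5 mm), upright and lengthwise (0.12 rad), within 15 mm of the row line, between half and loose tile, not touched by fingers; loose tile held, flat, in line (5 mm, 0.06 rad), pressing the spacer with 1 to 30 N, and the spacer the half tile with over 1 N (all of step 1 and contact force between loose_tile and spacer between 1 and 30 N and contact force between spacer and half_tile above 1 N and contact force between the fingers and loose_tile above 1 N and x of loose_tile_center in the frame of half_tile between -0.005 and 0.005 m and angle between the x axis of loose_tile_center and the x axis of half_tile, either way round below 0.06 rad and angle between loose_tile_center's own z axis and vertical below 0.06 rad and z of loose_tile_center in the frame of half_tile between 0.005 and 0.0115 m and horizontal distance between loose_tile_center and half_tile below 0.065 m and horizontal distance between loose_tile_center and full_tile above 0.067 m); the arm keeps its last pose, push and grip.
It fails at once if a bystander (cutter, jar or palette knife) is moved more than 30 mm (distance of any of cutter_center, brush_jar, palette_knife_grip from where it was at the start of the episode above 0.03 m).
It fails at once if the spacer is forced against the tiles or the tile is rammed: more than 60 N (contact force between loose_tile and spacer above 60 N or contact force between spacer and half_tile above 60 N).
It fails at once if the spacer is jammed down into the narrow gap beside the full tile (horizontal distance between spacer_center and full_tile below 0.05 m and z of spacer_center in the frame of full_tile below 0.03 m).
It also fails if it takes over 51 s, if anything falls off the work surface, if the arm or the gripper's body presses on something with over 40 N, if the wrist force passes 120 N, or if a joint passes its speed limit or range.

## Working session

There is one attempt and no reset: what is moved stays moved. The work goes in short steps, Python scripts to look and compute and a tool call to move; the robot and the scene stay as the last step left them, time stands still between calls to the robot, and variables do not carry over. Pictures are saved under pics/ and viewed, at most 10 in all, crops included, and the job is handed in when it is done.

Besides the shell and the picture viewer there is one more tool, called after "Emit:" as name(argument=value, ...), one argument or row to a line, values as JSON. play_rows: Moves the arm, as the interface text tells. Its arguments: {"type":"object","properties":{"series":{"type":"array","items":{"type":"object","properties":{"offset":{"type":"array","items":{"type":"number"}},"turn":{"type":"number"},"claw":{"type":"number"}}}}},"required":["series"]}

```bash
mkdir -p pics
cat > h.py <<'E'
from rig import arm, eyes, workorder
import numpy as np, cv2
from scipy.spatial.transform import Rotation as R
def snap(n,f=None):
    s=arm.read_state(); im=eyes.snapshot(n)
    if f: cv2.imwrite('pics/'+f,im[:,:,::-1])
    return s,im
def cam(n,s=None):
    c=eyes.calibration(n); f=210/np.tan(np.radians(c['vertical_fov'])/2)
    K=np.array([[f,0,c['cx']],[0,f,c['cy']],[0,0,1]])
    if n!='wrist':
        Rm=cv2.Rodrigues(np.array(c['rvec'],float))[0]; t=np.array(c['tvec'],float).ravel()
    else:
        T=np.eye(4);T[:3,:3]=R.from_euler('xyz',s['tool_rot']).as_matrix();T[:3,3]=s['tcp_pos']
        M=np.linalg.inv(T@np.array(c['tool_from_camera'])); Rm,t=M[:3,:3],M[:3,3]
    return K,Rm,t
def toz(C,p,z):
    K,Rm,t=C; d=Rm.T@np.linalg.solve(K,[p[0],p[1],1]); o=-Rm.T@t
    return o+d*(z-o[2])/d[2]
def proj(C,P):
    K,Rm,t=C; q=(K@(Rm@np.atleast_2d(P).T+t[:,None])).T; return q[:,:2]/q[:,2:]
E
python3 - <<'E'
from h import *
np.set_printoptions(precision=4,suppress=True)
Z=dict(half_tile=.012,full_tile=.012,loose_tile_center=.020,spacer_center=.02,board=0,cutter_center=.0175,brush_jar=0,palette_knife_grip=.01)
for n in('top','side'):
    s,im=snap(n,n+'0.png');C=cam(n)
    print(n,-C[1].T@C[2], C[0][0,0])
    for k,z in Z.items():
        for r in eyes.mark_of(k,n)[:2]: print(k,round(r['conf'],2),np.array(r['point']),toz(C,r['point'],z))
print(arm.read_state())
E
```

```text
top [0.4523 0.0731 0.9628] 425.61046624225054
half_tile 0.79 [312.5 269.1] [ 0.5046 -0.014   0.012 ]
full_tile 0.96 [247.6 267.4] [0.5047 0.1295 0.012 ]
loose_tile_center 0.73 [285.  275.3] [0.4893 0.0467 0.02  ]
loose_tile_center 0.6 [439.9 173.7] [ 0.7289 -0.3051  0.02  ]
spacer_center 0.7 [430.6 246.9] [ 0.5596 -0.2751  0.02  ]
board 0.8 [281.5 268.2] [0.5055 0.0543 0.    ]
cutter_center 0.69 [280.1 146.1] [0.7866 0.0641 0.0175]
brush_jar 0.6 [123.1 196.5] [0.6604 0.4244 0.    ]
brush_jar 0.59 [279.8 268.3] [0.5052 0.0581 0.    ]
palette_knife_grip 0.83 [438.  173.2] [ 0.7329 -0.3048  0.01  ]
side [ 0.473  -0.7814  0.6568] 407.6017500472567
full_tile 0.89 [228.3 216.8] [0.4975 0.1212 0.012 ]
full_tile 0.58 [270.7 167.4] [0.6524 0.3765 0.012 ]
loose_tile_center 0.55 [226.9 230.4] [0.4897 0.0513 0.02  ]
spacer_center 0.58 [278.7 331.4] [ 0.5665 -0.2806  0.02  ]
board 0.75 [233.1 238.6] [0.5035 0.0407 0.    ]
cutter_center 0.62 [340.9 218. ] [0.7948 0.0621 0.0175]
brush_jar 0.95 [270.9 165.6] [0.6583 0.4102 0.    ]
brush_jar 0.67 [234.9 249.4] [ 0.5046 -0.0024  0.    ]
palette_knife_grip 0.56 [364.7 335.5] [ 0.7305 -0.3097  0.01  ]
palette_knife_grip 0.26 [339.5 219.4] [0.7929 0.0663 0.01  ]
{'time_s': 0.9, 'joints': array([-1.2446,  0.4909,  1.5589,  0.    ,  1.0917, -0.1056]), 'qd': array([-0.0012, -0.0013, -0.0005, -0.0007,  0.0004,  0.0003]), 'joint_torque': array([  0.0007, -61.2463, -25.8435,   0.0694,   0.0445,   0.    ]), 'tcp_pos': array([ 0.2616, -0.5676,  0.2146]), 'tool_rot': array([ 3.1415, -0.    ,  0.4318]), 'force': array([-0.0621,  0.1069, -0.1638]), 'torque': array([ 0.0177,  0.0232, -0.0072]), 'finger_force': 0.0, 'width': 1.0008169095906567}
```

View pics/top0.png

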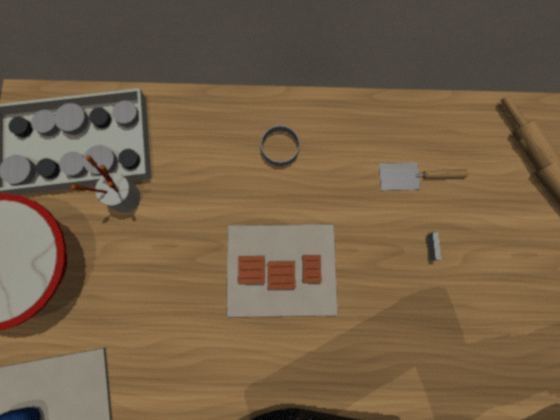

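Run:
```python
from h import *
np.set_printoptions(precision=4,suppress=True)
s,im=snap('top');C=cam('top')
for k,z in dict(half_tile=.028,full_tile=.028,loose_tile_center=.028,spacer_center=.04,board=.012,palette_knife_grip=.01).items():
    for r in eyes.outline_of(k,'top')[:1]:
        ys,xs=np.nonzero(r['pixels']); P=np.array([toz(C,p,z)[:2] for p in np.c_[xs,ys]],np.float32)
        (c,sz,a)=cv2.minAreaRect(P); print(k,round(r['conf'],2),c,sz,a,'px',len(xs))
```

```text
half_tile 0.6 (0.5040686726570129, -0.009356094524264336) (0.06063270568847656, 0.039293140172958374) 0.6792090535163879 px 523
full_tile 0.77 (0.49866604804992676, 0.12010042369365692) (0.060357581824064255, 0.058999449014663696) 1.7119152545928955 px 747
loose_tile_center 0.93 (0.49172112345695496, 0.05668419599533081) (0.064182348549366, 0.06319355219602585) 1.4607288837432861 px 836
spacer_center 0.54 (0.5585588216781616, -0.2730220854282379) (0.05902763083577156, 0.02597082033753395) 3.599776268005371 px 319
board 0.81 (0.5024262070655823, 0.055502474308013916) (0.20089219510555267, 0.240427166223526) 2.2356984615325928 px 7741
palette_knife_grip 0.78 (0.727228045463562, -0.2706914246082306) (0.06452331691980362, 0.2054469883441925) 4.302565574645996 px 1418
```

The top picture shows the row at about row 270: the full tile at column 251, the loose tile at (281,275) and the half tile at (312,269). The spacer is at (435,247), clear of the knife at (440,175). The half tile is therefore at the -y end. I'm moving above the spacer.

Emit:
play_rows(
  series=[
    {"offset":[33,-12,0],"turn":0,"claw":0},
    {"offset":[33,-12,0],"turn":0,"claw":0},
    {"offset":[33,-12,0],"turn":0,"claw":0},
    {"offset":[33,-12,0],"turn":0,"claw":0},
    {"offset":[33,-12,0],"turn":0,"claw":0},
    {"offset":[33,-12,0],"turn":0,"claw":0},
    {"offset":[33,-12,0],"turn":0,"claw":0},
    {"offset":[33,-12,0],"turn":0,"claw":0},
    {"offset":[33,-12,0],"turn":0,"claw":0},
    {"offset":[33,-12,0],"turn":0,"claw":0},
    {"offset":[33,-12,0],"turn":0,"claw":0},
    {"offset":[31,-10,0],"turn":0,"claw":0},
    {"offset":[0,0,0],"turn":7,"claw":0},
    {"offset":[0,0,0],"turn":7,"claw":0},
    {"offset":[0,0,0],"turn":7,"claw":0},
    {"offset":[0,0,0],"turn":0,"claw":0},
    {"offset":[0,0,0],"turn":0,"claw":0},
    {"offset":[0,0,0],"turn":0,"claw":0},
  ],
)

```text
time_s: 3.05
tcp_pos: [0.56, -0.2739, 0.2147]
tool_rot: [3.142, -0.0, 0.068]
force: [-0.5, -0.1, -0.5]
width: 1.002
finger_force: 0.0
```

```bash
cat >> h.py <<'E'
def rect(k,z,n='wrist',f=None,verbose=1):
    s,im=snap(n,f);C=cam(n,s);o=eyes.outline_of(k,n)
    for r in o[:1]:
        ys,xs=np.nonzero(r['pixels']); P=np.array([toz(C,p,z)[:2] for p in np.c_[xs,ys]],np.float32)
        print(k,round(r['conf'],2),cv2.minAreaRect(P),'px',xs.min(),xs.max(),ys.min(),ys.max())
    for r in eyes.mark_of(k,n)[:1]: print(' mark',r['conf'],r['point'],toz(C,r['point'],z))
    return s,im,C,o
E
python3 - <<'E'
from h import *
s,im,C,o=rect('spacer_center',.04,f='w1.png'); print(s['tcp_pos'],s['tool_rot'],-C[1].T@C[2],C[1],s['force'],s['time_s'])
E
```

```text
spacer_center 0.75 ((0.5640740394592285, -0.27930620312690735), (0.06328246742486954, 0.011661503463983536), 3.888424873352051) px 276 287 161 220
 mark 0.91 [280.0, 186.7] [ 0.56879108 -0.27733758  0.04      ]
[ 0.55995955 -0.27385586  0.21465003] [ 3.14150675e+00 -3.68065220e-05  6.78533060e-02] [ 0.63872165 -0.26823545  0.38464807] [[ 6.77888029e-02 -9.97699630e-01  3.55047644e-04]
 [-9.59538098e-01 -6.50984240e-02  2.73950424e-01]
 [-2.73297123e-01 -1.89114530e-02 -9.61743749e-01]] [-0.48334411 -0.06482391 -0.51069601] 3.05
```

View pics/w1.png

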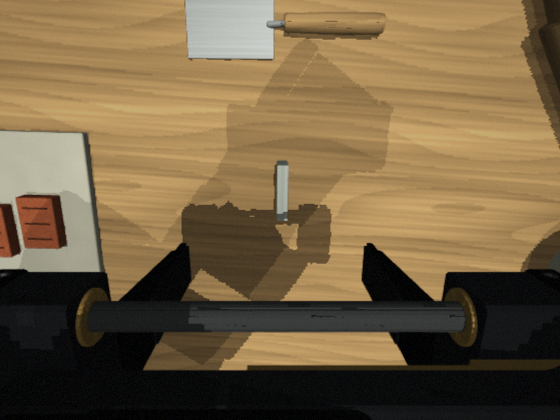

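The wrist picture shows the spacer's top at columns 276–287, rows 161–220, almost parallel to the tool. The spacer yaw of 0.068 matches the tool yaw. I'm descending with the small correction and gripping.

Emit:
play_rows(
  series=[
    {"offset":[4,6,24],"turn":0,"claw":0},
    {"offset":[0,0,24],"turn":0,"claw":0},
    {"offset":[0,0,24],"turn":0,"claw":0},
    {"offset":[0,0,24],"turn":0,"claw":0},
    {"offset":[0,0,24],"turn":0,"claw":0},
    {"offset":[0,0,24],"turn":0,"claw":0},
    {"offset":[0,0,24],"turn":0,"claw":0},
    {"offset":[0,0,16],"turn":0,"claw":0},
    {"offset":[0,0,11.7],"turn":0,"claw":0},
    {"offset":[0,0,0],"turn":0,"claw":0.5},
    {"offset":[0,0,0],"turn":0,"claw":1},
    {"offset":[0,0,0],"turn":0,"claw":1},
    {"offset":[0,0,0],"turn":0,"claw":1},
    {"offset":[0,0,0],"turn":0,"claw":1},
    {"offset":[0,0,0],"turn":0,"claw":1},
    {"offset":[0,0,0],"turn":0,"claw":1},
    {"offset":[0,0,0],"turn":0,"claw":1},
  ],
)

```text
time_s: 4.9
tcp_pos: [0.5644, -0.2795, 0.019]
tool_rot: [3.141, -0.0, 0.065]
force: [-0.1, 0.1, 0.0]
width: 0.385
finger_force: 0.0
```

Emit:
play_rows(
  series=[
    {"offset":[0,0,0],"turn":0,"claw":1},
    {"offset":[0,0,0],"turn":0,"claw":1},
    {"offset":[0,0,0],"turn":0,"claw":1},
    {"offset":[0,0,0],"turn":0,"claw":1},
    {"offset":[0,0,0],"turn":0,"claw":1},
    {"offset":[0,0,0],"turn":0,"claw":1},
    {"offset":[0,0,0],"turn":0,"claw":1},
    {"offset":[0,0,0],"turn":0,"claw":1},
  ],
)

```text
time_s: 5.7
tcp_pos: [0.5644, -0.2795, 0.0189]
tool_rot: [3.142, 0.0, 0.065]
force: [-0.4, -0.2, -1.1]
width: 0.127
finger_force: 30.0
```

Emit:
play_rows(
  series=[
    {"offset":[0,0,-25],"turn":0,"claw":1},
    {"offset":[0,0,-35],"turn":0,"claw":1},
    {"offset":[0,0,-40],"turn":0,"claw":1},
    {"offset":[0,0,-40],"turn":0,"claw":1},
    {"offset":[0,0,-40],"turn":0,"claw":1},
    {"offset":[-10,-34,0],"turn":0,"claw":1},
    {"offset":[-10,-34,0],"turn":0,"claw":1},
    {"offset":[-10,-34,0],"turn":0,"claw":1},
    {"offset":[-10,-34,0],"turn":0,"claw":1},
    {"offset":[-10,-34,0],"turn":0,"claw":1},
    {"offset":[-10,-34,0],"turn":0,"claw":1},
    {"offset":[-10,-34,0],"turn":0,"claw":1},
    {"offset":[-10,-34,0],"turn":0,"claw":1},
    {"offset":[-10,-34,0],"turn":0,"claw":1},
    {"offset":[0,0,0],"turn":0,"claw":1},
    {"offset":[0,0,0],"turn":0,"claw":1},
    {"offset":[0,0,0],"turn":0,"claw":1},
  ],
)

```text
time_s: 7.4
tcp_pos: [0.455, 0.0194, 0.199]
tool_rot: [3.141, -0.0, 0.065]
force: [1.2, 0.4, 0.2]
width: 0.123
finger_force: 30.0
```

Run:
```python
from h import *
s,im,C,o=rect('half_tile',.028,f='w2.png'); print(s['tcp_pos'],s['tool_rot'],s['width'])
np.save('w2.npy',im)
for k,z in(('full_tile',.028),('loose_tile_center',.028),('spacer_center',s['tcp_pos'][2]+.021)): rect(k,z)
```

```text
half_tile 0.61 ((0.5009776949882507, 0.12108206748962402), (0.0597156286239624, 0.06031234562397003), 2.302048683166504) px 146 208 113 174
 mark 0.83 [310.8, 141.6] [ 0.51235168 -0.01155013  0.028     ]
[0.45502049 0.01944038 0.1989925 ] [ 3.14132032e+00 -4.43993779e-04  6.49805065e-02] 0.1228858815180505
 mark 0.69 [179.3, 142.4] [0.50294929 0.11911199 0.028     ]
loose_tile_center 0.55 ((0.49088767170906067, 0.05693870037794113), (0.06098033860325813, 0.06068601459264755), 2.3626627922058105) px 211 271 127 188
 mark 0.93 [243.2, 154.5] [0.49488751 0.05530834 0.028     ]
spacer_center 0.97 ((0.45757603645324707, 0.020555909723043442), (0.0693468302488327, 0.011928590014576912), 3.3072221279144287) px 263 288 210 339
 mark 0.89 [272.6, 268.2] [0.46285529 0.02215392 0.2199925 ]
```

View pics/w2.png

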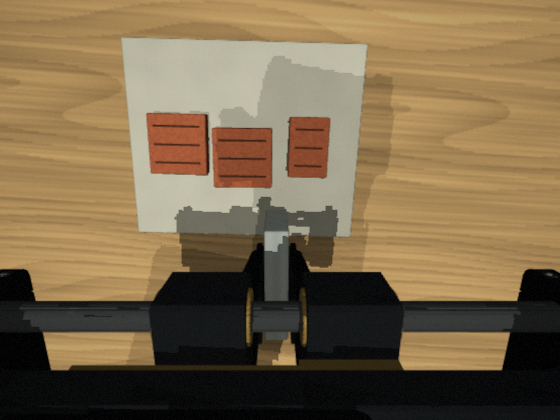

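The wrist picture shows, left to right, the full tile at (178,144), the loose tile at (242,157), the wide gap at columns 272–289 and the half tile at (309,147). The spacer hangs straight at column 275. I'll segment by colour for accuracy.

```bash
cat >> h.py <<'E'
def red(im,C,z=.028):
    h=cv2.cvtColor(im,cv2.COLOR_RGB2HSV); m=(((h[...,0]<12)|(h[...,0]>172))&(h[...,1]>120)&(h[...,2]>40)).astype(np.uint8)
    m=cv2.morphologyEx(m,cv2.MORPH_CLOSE,np.ones((3,3)))
    n,l,st,_=cv2.connectedComponentsWithStats(m)
    for i in range(1,n):
        if st[i,4]<300: continue
        ys,xs=np.nonzero(l==i); c=np.c_[xs,ys]
        q=np.concatenate([c+[a,b] for a in(-.5,.5) for b in(-.5,.5)])
        P=np.array([toz(C,p,z)[:2] for p in q],np.float32); r=cv2.minAreaRect(P)
        print('red',np.round(r[0],4),np.round(r[1],4),round(r[2],2),st[i])
E
python3 - <<'E'
from h import *
im=np.load('w2.npy'); s=arm.read_state(); red(im,cam('wrist',s))
s,im=snap('top'); red(im,cam('top'))
E
```

```text
red [0.5007 0.1212] [0.0601 0.0603] 2.25 [ 147  113   62   62 3560]
red [ 0.5059 -0.0086] [0.0599 0.0405] 2.3 [ 288  117   42   61 2347]
red [0.4911 0.0569] [0.0603 0.0599] 3.26 [ 212  128   60   60 3452]
red [0.5186 0.597 ] [0.3018 0.145 ] 9.05 [   0  193   67  138 1746]
red [0.4997 0.1198] [0.0601 0.0605] 1.46 [238 256  28  28 499]
```

Emit:
play_rows(
  series=[
    {"offset":[17,1.1,20],"turn":0,"claw":1},
    {"offset":[17,1.1,20],"turn":0,"claw":1},
    {"offset":[16,1.1,20],"turn":0,"claw":1},
    {"offset":[0,0,20],"turn":1.43,"claw":1},
    {"offset":[0,0,20],"turn":0,"claw":1},
    {"offset":[0,0,20],"turn":0,"claw":1},
    {"offset":[0,0,18],"turn":0,"claw":1},
    {"offset":[0,0,0],"turn":0,"claw":1},
    {"offset":[0,0,0],"turn":0,"claw":1},
    {"offset":[0,0,0],"turn":0,"claw":1},
  ],
)

```text
time_s: 9.05
tcp_pos: [0.5052, 0.0199, 0.0618]
tool_rot: [3.141, -0.001, 0.04]
force: [0.7, -0.6, -0.9]
width: 0.124
finger_force: 30.0
```

Run:
```python
from h import *
s,im=snap('wrist','w3.png'); np.save('w3.npy',im); C=cam('wrist',s); print(s['tcp_pos'],s['tool_rot']); red(im,C)
cv2.imwrite('pics/w3c.png',cv2.resize(im[100:400,180:400,::-1],None,fx=2,fy=2,interpolation=cv2.INTER_CUBIC))
snap('side','s3.png')
```

```text
[0.50518552 0.01991973 0.06180005] [ 3.14134324e+00 -1.29900281e-03  4.03840914e-02]
red [0.5029 0.1196] [0.0627 0.0621] 2.27 [  69  194  104   91 8428]
red [ 0.5128 -0.0089] [0.0533 0.0403] 2.57 [ 291  194   64   78 4377]
red [0.5044 0.0572] [0.0415 0.0596] 2.31 [ 172  212   93   60 4885]
```

View pics/w3.png

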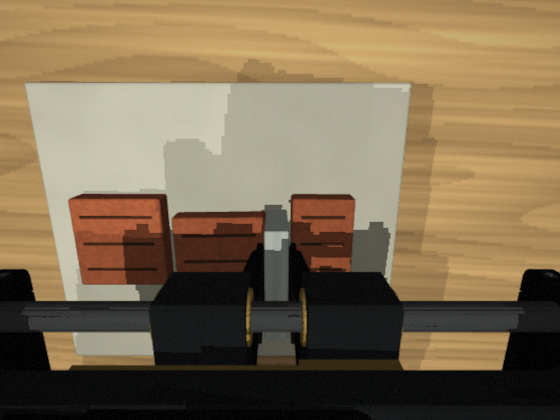

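The wrist picture shows the spacer at columns 264–288, hanging over the wide gap. The loose tile's edge is at about column 264 and the half tile's at about 291. I'll look at the crop for clearance.

View pics/w3c.png

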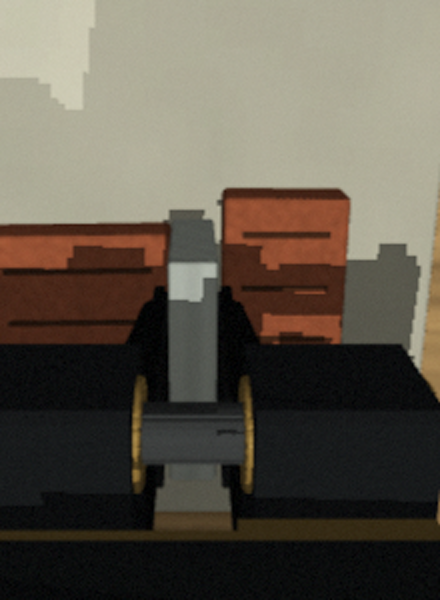

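Run:
```python
from h import *
im=np.load('w3.npy').astype(int)
for r in (206,212,216,220,224,228,236,244): print(r,[tuple(im[r,c]) for c in range(258,296,2)])
s=arm.read_state();C=cam('wrist',s)
p=s['tcp_pos'];Rm=R.from_euler('xyz',s['tool_rot']).as_matrix()
for nm,z in(('top',-.021),('bot',.019)):
  print(nm,[proj(C,p+Rm@np.array([x,y,z])).round(1).tolist() for x in(.03,0) for y in(-.006,.006)])
```

```text
206 [(np.int64(175), np.int64(171), np.int64(152)), (np.int64(176), np.int64(172), np.int64(152)), (np.int64(176), np.int64(173), np.int64(154)), (np.int64(138), np.int64(137), np.int64(119)), (np.int64(90), np.int64(87), np.int64(75)), (np.int64(88), np.int64(85), np.int64(75)), (np.int64(88), np.int64(87), np.int64(76)), (np.int64(87), np.int64(87), np.int64(76)), (np.int64(85), np.int64(82), np.int64(72)), (np.int64(89), np.int64(89), np.int64(79)), (np.int64(88), np.int64(86), np.int64(75)), (np.int64(88), np.int64(85), np.int64(75)), (np.int64(143), np.int64(140), np.int64(123)), (np.int64(175), np.int64(172), np.int64(154)), (np.int64(176), np.int64(173), np.int64(155)), (np.int64(173), np.int64(170), np.int64(150)), (np.int64(129), np.int64(123), np.int64(106)), (np.int64(97), np.int64(49), np.int64(31)), (np.int64(141), np.int64(74), np.int64(47))]
212 [(np.int64(64), np.int64(33), np.int64(22)), (np.int64(65), np.int64(37), np.int64(23)), (np.int64(51), np.int64(26), np.int64(17)), (np.int64(56), np.int64(40), np.int64(31)), (np.int64(71), np.int64(73), np.int64(67)), (np.in
[... 5192 characters left out ...]
64(167)), (np.int64(167), np.int64(172), np.int64(162)), (np.int64(165), np.int64(170), np.int64(160)), (np.int64(163), np.int64(170), np.int64(160)), (np.int64(168), np.int64(174), np.int64(162)), (np.int64(168), np.int64(173), np.int64(164)), (np.int64(85), np.int64(90), np.int64(83)), (np.int64(88), np.int64(91), np.int64(85)), (np.int64(86), np.int64(88), np.int64(83)), (np.int64(73), np.int64(75), np.int64(69)), (np.int64(42), np.int64(42), np.int64(36)), (np.int64(5), np.int64(7), np.int64(9)), (np.int64(0), np.int64(0), np.int64(1))]
top [[[263.7, 225.6]], [[289.3, 225.6]], [[264.3, 283.6]], [[288.7, 283.6]]]
bot [[[266.1, 204.2]], [[286.7, 204.2]], [[266.5, 252.0]], [[286.3, 252.0]]]
```

Emit:
play_rows(
  series=[
    {"offset":[2,0.6,0],"turn":0,"claw":1},
    {"offset":[0,0,6],"turn":0,"claw":1},
    {"offset":[0,0,6],"turn":0,"claw":1},
    {"offset":[0,0,4],"turn":0,"claw":1},
    {"offset":[0,0,4],"turn":0,"claw":1},
    {"offset":[0,0,3],"turn":0,"claw":1},
    {"offset":[0,0,3],"turn":0,"claw":1},
    {"offset":[0,0,3],"turn":0,"claw":1},
    {"offset":[0,0,1],"turn":0,"claw":1},
    {"offset":[0,0,0],"turn":0,"claw":1},
    {"offset":[0,0,0],"turn":0,"claw":1},
    {"offset":[0,0,0],"turn":0,"claw":1},
  ],
)

```text
time_s: 10.35
tcp_pos: [0.5068, 0.0194, 0.031]
tool_rot: [3.141, -0.0, 0.04]
force: [-0.3, -0.1, -1.9]
width: 0.123
finger_force: 30.0
```

Emit:
play_rows(
  series=[
    {"offset":[0,0,0],"turn":0,"claw":0.6},
    {"offset":[0,0,0],"turn":0,"claw":0.6},
    {"offset":[0,0,0],"turn":0,"claw":0.6},
    {"offset":[0,0,0],"turn":0,"claw":0.6},
    {"offset":[0,0,0],"turn":0,"claw":0.6},
    {"offset":[0,0,-10],"turn":0,"claw":0.6},
    {"offset":[0,0,-30],"turn":0,"claw":0.6},
    {"offset":[-15,0,-40],"turn":0,"claw":0},
    {"offset":[-20,-5,-40],"turn":0,"claw":0},
    {"offset":[-20,-5,-40],"turn":0,"claw":0},
    {"offset":[0,-5,-10],"turn":0,"claw":0},
    {"offset":[0,0,0],"turn":0,"claw":0},
    {"offset":[0,0,0],"turn":0,"claw":0},
  ],
)

```text
time_s: 11.65
tcp_pos: [0.4513, 0.0322, 0.2003]
tool_rot: [3.141, 0.0, 0.041]
force: [0.4, -0.1, -0.4]
width: 0.85
finger_force: 0.0
```

Run:
```python
from h import *
s,im,C,o=rect('spacer_center',.052,f='w4.png'); print(s['tcp_pos'],s['tool_rot'],s['width']); red(im,C)
```

```text
spacer_center 0.66 ((0.5037084817886353, 0.020436881110072136), (0.05901240184903145, 0.012757430784404278), 1.7780911922454834) px 284 298 114 178
 mark 0.63 [288.2, 144.5] [0.50573491 0.02316    0.052     ]
[0.45132217 0.03218153 0.20031156] [3.14149195e+00 3.32936234e-04 4.06023043e-02] 0.8498326012087525
red [0.5011 0.1209] [0.0591 0.06  ] 2.32 [ 158  113   63   60 3517]
red [ 0.5064 -0.0091] [0.0591 0.0408] 2.33 [ 300  113   41   60 2372]
red [0.4917 0.0564] [0.0602 0.0601] 2.68 [ 224  125   60   60 3452]
```

View pics/w4.png

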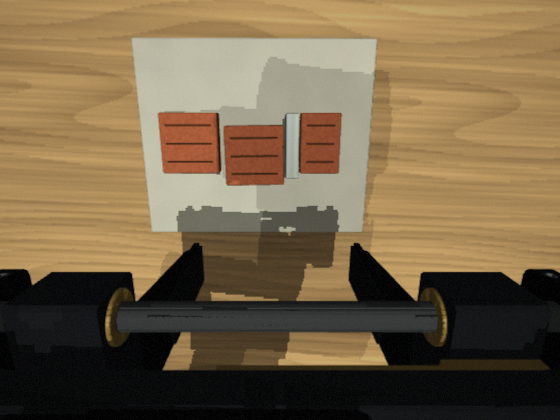

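The wrist picture shows the spacer standing in the wide gap at columns 285–298, rows 114–178, parallel to the tiles with the gripper clear of it. Next I turn the gripper 90° over the loose tile, so the fingers close along its x.

Emit:
play_rows(
  series=[
    {"offset":[13.8,-7.6,0],"turn":0,"claw":0},
    {"offset":[13.8,-7.6,0],"turn":0,"claw":0},
    {"offset":[13.8,-7.6,0],"turn":0,"claw":0},
    {"offset":[0,0,0],"turn":-8.18,"claw":0},
    {"offset":[0,0,0],"turn":-8.18,"claw":0},
    {"offset":[0,0,0],"turn":-8.18,"claw":0},
    {"offset":[0,0,0],"turn":-8.18,"claw":0},
    {"offset":[0,0,0],"turn":-8.18,"claw":0},
    {"offset":[0,0,0],"turn":-8.18,"claw":0},
    {"offset":[0,0,0],"turn":-8.18,"claw":0},
    {"offset":[0,0,0],"turn":-8.18,"claw":0},
    {"offset":[0,0,0],"turn":-8.18,"claw":0},
    {"offset":[0,0,0],"turn":-8.18,"claw":0},
    {"offset":[0,0,0],"turn":-8.2,"claw":0},
    {"offset":[0,0,20],"turn":0,"claw":0},
    {"offset":[0,0,20],"turn":0,"claw":0},
    {"offset":[0,0,0],"turn":0,"claw":0},
    {"offset":[0,0,0],"turn":0,"claw":0},
  ],
)

```text
time_s: 13.6
tcp_pos: [0.4916, 0.0565, 0.1604]
tool_rot: [-3.14, -0.0, 1.611]
force: [0.6, 0.5, 1.2]
width: 1.002
finger_force: 0.0
```

Run:
```python
from h import *
s,im,C,o=rect('loose_tile_center',.028,f='w5.png'); print(s['tcp_pos'],s['tool_rot'],s['width'],s['force']); red(im,C)
```

```text
loose_tile_center 0.69 ((0.49078893661499023, 0.05721864849328995), (0.061381444334983826, 0.06424063444137573), 2.7068278789520264) px 240 307 168 235
 mark 0.59 [277.5, 200.2] [0.49437091 0.05959871 0.028     ]
[0.49163806 0.05653431 0.16038502] [-3.13965747e+00 -2.60824781e-05  1.61094015e+00] 1.0018701356782393 [0.61647253 0.47241999 1.16569434]
red [0.5008 0.1225] [0.0601 0.0571] 2.3 [ 254   97   69   67 4520]
red [0.4912 0.0578] [0.0599 0.0623] 2.54 [ 242  169   65   65 4051]
red [ 0.5063 -0.0128] [0.0598 0.0325] 2.33 [ 257  257   60   30 1788]
```

View pics/w5.png

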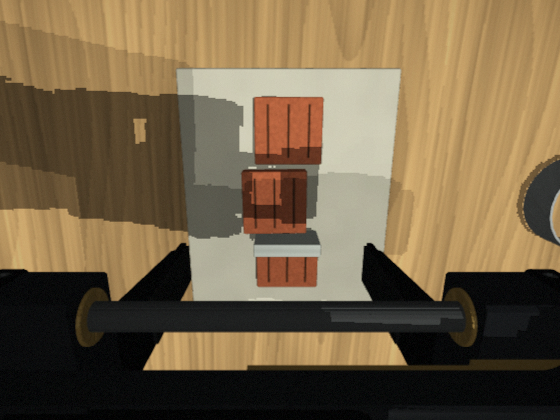

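The wrist picture, now turned, shows the loose tile centred between the open fingers at (274,202), with the spacer behind it at row 245. I'm descending and gripping.

Emit:
play_rows(
  series=[
    {"offset":[0,0,20],"turn":0,"claw":0},
    {"offset":[0,0,20],"turn":0,"claw":0},
    {"offset":[0,0,20],"turn":0,"claw":0},
    {"offset":[0,0,20],"turn":0,"claw":0},
    {"offset":[0,0,20],"turn":0,"claw":0},
    {"offset":[0,0,20],"turn":0,"claw":0},
    {"offset":[0,0,14],"turn":0,"claw":0},
    {"offset":[0,0,8],"turn":0,"claw":0},
    {"offset":[0,0,3.5],"turn":0,"claw":0},
    {"offset":[0,0,0],"turn":0,"claw":0.3},
    {"offset":[0,0,0],"turn":0,"claw":0.5},
    {"offset":[0,0,0],"turn":0,"claw":0.5},
    {"offset":[0,0,0],"turn":0,"claw":0.5},
    {"offset":[0,0,0],"turn":0,"claw":0.5},
    {"offset":[0,0,0],"turn":0,"claw":0.5},
    {"offset":[0,0,0],"turn":0,"claw":0.5},
    {"offset":[0,0,0],"turn":0,"claw":0.5},
  ],
)

```text
time_s: 15.45
tcp_pos: [0.4917, 0.0566, 0.0157]
tool_rot: [3.141, 0.0, 1.611]
force: [-1.2, 0.0, 6.2]
width: 0.623
finger_force: 30.0
```

Emit:
play_rows(
  series=[
    {"offset":[0,1,0],"turn":0,"claw":0.6},
    {"offset":[0,2,0],"turn":0,"claw":0.6},
    {"offset":[0,2,0],"turn":0,"claw":0.6},
    {"offset":[0,2,0],"turn":0,"claw":0.6},
    {"offset":[0,2,0],"turn":0,"claw":0.6},
    {"offset":[0,2,0],"turn":0,"claw":0.6},
    {"offset":[0,1,0],"turn":0,"claw":0.6},
    {"offset":[0,0,0],"turn":0,"claw":0.6},
    {"offset":[0,0,0],"turn":0,"claw":0.6},
    {"offset":[0,0,0],"turn":0,"claw":0.6},
  ],
)

```text
time_s: 16.45
tcp_pos: [0.5032, 0.0571, 0.0157]
tool_rot: [-3.141, 0.0, 1.611]
force: [-3.6, -0.1, 7.6]
width: 0.631
finger_force: 30.0
```

Run:
```python
from h import *
s,im=snap('wrist','w6.png');C=cam('wrist',s);print(s['tcp_pos'],s['tool_rot'],s['force']);red(im,C)
s,im=snap('top');red(im,cam('top'))
s,im=snap('side','s6.png')
```

```text
[0.50321076 0.05712307 0.01568917] [-3.14095345e+00  5.51980442e-05  1.61114699e+00] [-3.64253047 -0.11356684  7.59476192]
red [0.501  0.1225] [0.0597 0.0576] 2.31 [  207    78   134   127 16084]
red [0.5044 0.066 ] [0.0603 0.0495] 2.31 [  217   211   119    90 10463]
red [0.5186 0.5971] [0.3018 0.1447] 9.05 [   0  193   67  138 1749]
```

View pics/w6.png

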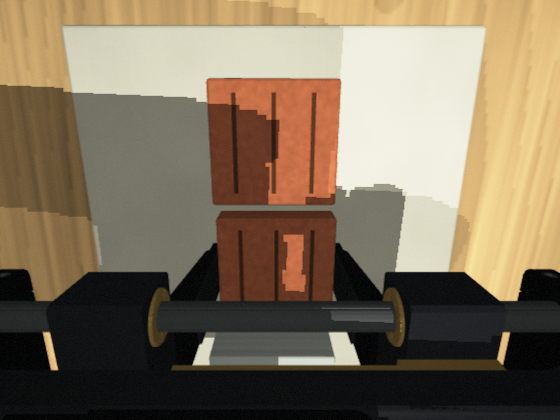

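The wrist picture shows the gripped tile now in line with the full tile: columns 217–335 below 208–338, the same yaw, and about 1 mm off in x. I'm pressing towards the spacer in small steps.

Emit:
play_rows(
  series=[
    {"offset":[-0.5,0,0],"turn":0,"claw":0.6},
    {"offset":[-0.5,0,0],"turn":0,"claw":0.6},
    {"offset":[-0.5,0,0],"turn":0,"claw":0.6},
    {"offset":[-0.5,0,0],"turn":0,"claw":0.6},
    {"offset":[-0.5,0,0],"turn":0,"claw":0.6},
    {"offset":[-0.5,0,0],"turn":0,"claw":0.6},
    {"offset":[0,0,0],"turn":0,"claw":0.6},
    {"offset":[0,0,0],"turn":0,"claw":0.6},
  ],
)

```text
time_s: 17.4
tcp_pos: [0.5039, 0.0543, 0.0157]
tool_rot: [3.141, -0.0, 1.611]
force: [-0.1, 2.0, 5.7]
width: 0.624
finger_force: 30.0
```

Emit:
play_rows(
  series=[
    {"offset":[-0.4,0,0],"turn":0,"claw":0.6},
    {"offset":[0,0,0],"turn":0,"claw":0.6},
    {"offset":[-0.4,0,0],"turn":0,"claw":0.6},
    {"offset":[0,0,0],"turn":0,"claw":0.6},
    {"offset":[0,0,0],"turn":0,"claw":0.6},
  ],
)

```text
time_s: 17.9
tcp_pos: [0.504, 0.0535, 0.0157]
tool_rot: [3.141, -0.0, 1.611]
force: [0.0, 2.6, 4.2]
width: 0.628
finger_force: 30.0
```

Emit:
play_rows(
  series=[
    {"offset":[-0.3,0,0],"turn":0,"claw":0.6},
    {"offset":[0,0,0],"turn":0,"claw":0.6},
    {"offset":[-0.3,0,0],"turn":0,"claw":0.6},
    {"offset":[0,0,0],"turn":0,"claw":0.6},
    {"offset":[0,0,0],"turn":0,"claw":0.6},
  ],
)

```text
time_s: 18.4
tcp_pos: [0.504, 0.0529, 0.0157]
tool_rot: [3.141, -0.0, 1.611]
force: [0.1, 1.9, 5.6]
width: 0.627
finger_force: 30.0
```

Emit:
play_rows(
  series=[
    {"offset":[-0.3,0,0],"turn":0,"claw":0.6},
    {"offset":[0,0,0],"turn":0,"claw":0.6},
    {"offset":[0,0,0],"turn":0,"claw":0.6},
  ],
)

```text
time_s: 18.7
tcp_pos: [0.5041, 0.0527, 0.0157]
tool_rot: [3.141, -0.0, 1.611]
force: [-0.0, 3.7, 5.0]
width: 0.627
finger_force: 30.0
```

Emit:
play_rows(
  series=[
    {"offset":[-0.3,0,0],"turn":0,"claw":0.6},
    {"offset":[0,0,0],"turn":0,"claw":0.6},
    {"offset":[0,0,0],"turn":0,"claw":0.6},
  ],
)

```text
time_s: 19.0
tcp_pos: [0.5041, 0.0526, 0.0157]
tool_rot: [3.141, -0.0, 1.611]
force: [1.0, 6.0, 6.7]
width: 0.631
finger_force: 30.0
```

Emit:
play_rows(
  series=[
    {"offset":[-0.3,0,0],"turn":0,"claw":0.6},
    {"offset":[0,0,0],"turn":0,"claw":0.6},
    {"offset":[0,0,0],"turn":0,"claw":0.6},
  ],
)

```text
time_s: 19.3
tcp_pos: [0.504, 0.0526, 0.0157]
tool_rot: [3.141, -0.001, 1.611]
force: [1.4, 9.7, 5.3]
width: 0.628
finger_force: 30.0
```

Emit:
play_rows(
  series=[
    {"offset":[-0.3,0,0],"turn":0,"claw":0.6},
    {"offset":[0,0,0],"turn":0,"claw":0.6},
    {"offset":[0,0,0],"turn":0,"claw":0.6},
    {"offset":[0,0,0],"turn":0,"claw":0.6},
  ],
)

```text
time_s: 19.7
tcp_pos: [0.504, 0.0526, 0.0157]
tool_rot: [3.141, -0.001, 1.611]
force: [0.8, 13.4, 5.9]
width: 0.628
finger_force: 30.0
```

Run:
```python
from h import *
s,im=snap('wrist','w7.png');red(im,cam('wrist',s))
snap('side'); s,im=snap('side'); C=cam('side')
# predicted spacer top edge ends vs. picture crop
cv2.imwrite('pics/s7.png',cv2.resize(im[150:330,150:370,::-1],None,fx=3,fy=3,interpolation=cv2.INTER_CUBIC))
s=arm.read_state();print(s['tcp_pos'],s['force'],s['finger_force'],s['time_s'])
```

```text
red [0.5009 0.1222] [0.0595 0.0572] 2.27 [  205    68   135   128 16379]
red [0.5053 0.0615] [0.0603 0.0495] 2.24 [  217   211   119    90 10465]
[0.50405382 0.05259535 0.01566124] [ 1.22865373 13.64147024  4.07490715] 30.001373291015625 19.85
```

View pics/s7.png

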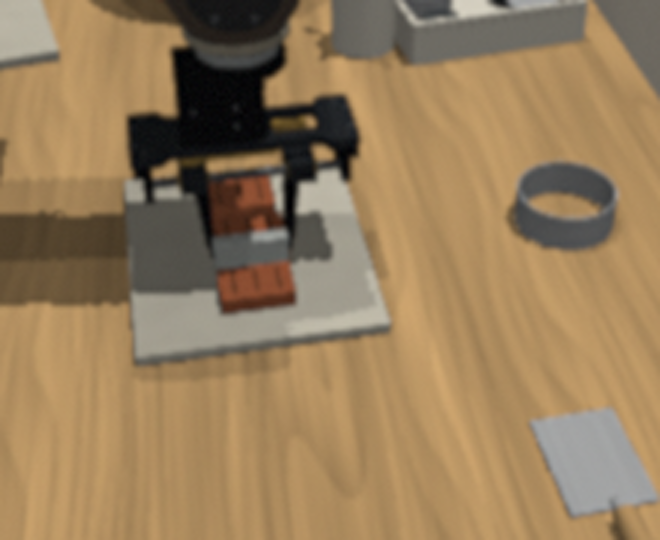

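The side picture shows the spacer upright between the loose and half tiles. The tile is held in line to within about 2 mm, the push is steady at about 13 N, and the bystanders haven't moved. I'm handing in.

```bash
python3 -c "
from h import *
print(workorder.hand_in())"
```

```text
the job is handed in; nothing more can be done
None
```

I stood the spacer in the wide gap and let go, then lined up the loose tile and handed in still holding it pressed against the spacer at about 13 N; the hand-in returned no verdict.

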